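# Set up the collating jig: sample pile and clamp screw

## Robot

A 7-joint arm with a two-finger parallel gripper is mounted at the origin on the work surface. World frame = base frame: x ahead of the robot, y to its left, z up, the work surface at z = 0. Lengths are in m, angles in rad, forces in N, time in s.
With the tool pointing down it reaches from about 0.425 to 0.95 m from the base axis. Payload 4.7 kg.
Tool frame: the origin (TCP) lies between the finger pads, 19 mm behind the fingertips; this is the grasp point; z points along the fingers, y is the line along which they close (so a half turn about z gives the same grasp; the last joint's range is limited). The gripper opens to 85 mm and grips with 20 to 120 N. Pads are 22 mm wide; open, the fingers measure 114 mm over their backs; the gripper's body (76 mm by 85 mm) begins 54 mm behind the grasp point. The pads swing forward as they close: fully open they stand 13 mm farther back than shut.
Start: joints at [1.138, 0.469, -0.049, 1.532, 0.024, 1.141, -0.082], TCP at [0.265, -0.621, 0.25] pointing down, gripper open.
Joint ranges: [-2.59, 2.59], [-0.33, 1.99], [-1.39, 1.29], [0.1, 2.45], [-1.04, 4.18], [0.21, 1.99], [-2.66, 2.66]. Speed limits (rad/s): [2.57, 2.57, 3.14, 3.14, 3.14, 3.14, 3.14].

## Interface

Orientations are given as [roll, pitch, yaw] about the fixed x, y, z axes, in that order (R = Rz(yaw) Ry(pitch) Rx(roll)).
In Python, from plant import robot gives the robot as it stands. Calls block until the motion is done:
- robot.goto(position, orientation): joint-space move of the TCP to a pose.
- robot.move_straight(position, vel=0.15, attitude=None, contact_N=None): straight line of the TCP; attitude=None keeps the orientation; vel is the mean speed in m/s. With contact_N (N) it stops when the force on the tool has changed by that much, and returns True; else False.
- robot.move_joints(angles): joint-space move.
- robot.grip(opening, strength=None): opening from 0.0 (shut) to 1.0 (fully open); strength is the grip in N (None keeps the last); returns when the fingers have stopped.
- robot.sleep(seconds).
- robot.inverse_kinematics(position, orientation): joint angles nearest the present ones, or None.
- robot.sense(): the state.
- robot.grab_frame(name): name is "scene" or "top" or "wrist"; returns a dict with "image" (480x640x3 uint8, red, green, blue), "range_z" (480x640 float32, m along the optical axis (not along the pixel's ray), 0 where there is no reading), "fx", "fy", "cx", "cy" (pixels), "R" (3x3) and "t" (3): a world point X has camera coordinates R X + t. Camera axes: x right, y down, z forward; pixel columns grow to the right and rows downward; lengths in m; the calibration is good to about 2 mm. A picture is of the moment at which its call begins.
A pose or a line that the arm cannot do raises robot.IKError and nothing moves.
- robot.close_job(): hands the job in; it is judged then, once.
The state is a dict: "t": time; "joint_pos": joint angles; "joint_velocities": joint speeds; "effort": joint torques, N m; "tcp_pos": TCP position; "tcp_rot": TCP orientation; "wrist_force": force on the tool from outside, world axes, zero at the start; "torque": the same for the moment, N m; "opening": opening from 0.0 (shut) to 1.0 (fully open); "gripper_force": force on a finger pad.
Only numpy, scipy, OpenCV 4.12 (cv2) and the standard library are available. Lean on these libraries where they do the work, as an engineer would, in place of code of your own. Each camera call takes 0.05 s, during which the arm holds its last target. There are 200 camera calls.

## Task

Set up the collating jig on the packing bench: lay the two loose navy packs squarely on top of the pack already in the jig, making one straight pile of three clear of your hand. Then turn the orange thumbscrew clockwise (seen from above) until it seats against its stop, and back it off a quarter turn so that the end stop has running clearance. Finish while still gripping the thumbscrew, holding it at that setting, with the pile still straight and the tape roll, glue jar and white carton left where they were.

Things in the scene. Friction and masses are not known exactly. Their poses are not given: they have to be found in the camera images.
- jig: Fixed aluminium plate 150 mm (its x) by 270 mm (y), 12 mm thick; origin: centre of its underside, z up. Black pile mark on its -y half. Green end stop across the middle: 70 mm wide in x, top 45 mm above the bench, pile-side face at y = -9.5 mm. On the +y half a green boss (44 mm across, top 44 mm above the bench, at x 0, y +72 mm) carries the thumbscrew.
- pile_mark (a point): Centre of the place for the pile, on the top face of the jig plate (12 mm above the bench), at jig x 0, y -60 mm; axes as the jig's.
- pack_base: Bottom pack, lying loose in the jig within 4 mm of the pile mark, nearly parallel to the jig. Flat rigid navy pack with two white bands and a white disc on top, 54 mm (its x) by 96 mm (its y) by 22 mm high, about 0.13 kg; origin at the centre of its underside, z up.
- pack_1: Loose pack, same as the bottom pack (54 x 96 x 22 mm, origin at the centre of its underside), starting flat on the bench to the robot's right. Either loose pack may be the middle or the top one.
- pack_2: Second loose pack, same as pack_1.
- clamp_screw (a joint): Angle of the orange thumbscrew about its upright axis, rad. 0 = seated on a firm stop; negative = backed off (-1.571 is a quarter turn). Clockwise seen from above makes it grow. It starts 0.7 to 1.9 rad short of the stop, stays where it is left, turns against about 0.04 N m of friction, and does not rise or sink.
- screw_grip (a point): On the screw's axis at mid-height of its orange wing, 70 mm above the bench. Wing: 44 mm long (point x), 13 mm thick (point y), from 55 to 85 mm above the bench, over a steel collar 36 mm across, top at 51 mm. The point turns with it: seated, x points along jig +x, where a white dot on the wing's top lies; a quarter turn back the dot is towards jig +y, away from the pile.
- tape_roll: Bystander: brown tape roll lying flat, 100 mm across, 48 mm high; origin at the centre of its underside.
- glue_jar: Bystander: white jar with blue cap, 52 mm across, 90 mm high; origin at the centre of its underside.
- white_carton: Bystander: white carton with a navy band, 50 x 80 x 110 mm high, standing; origin at the centre of its underside.
Mind the look-alikes: they are no part of the job. What is shaped like the pack_2 but green or red is not meant.

How it is judged:
On the way, in this order (a step that is already met when the one before it is completed fails the run):
1. the three packs form one straight pile in the jig, let go (horizontal distance between each of pack_1, pack_2 and pack_base below 0.008 m and angle between the x axis of each of pack_1, pack_2 and the x axis of pack_base, either way round below 0.12 rad and angle between each of pack_1, pack_2's own z axis and vertical below 0.06 rad and ((z of pack_1 in the frame of jig between 0.029 and 0.039 m and z of pack_2 in the frame of jig between 0.051 and 0.061 m) or (z of pack_2 in the frame of jig between 0.029 and 0.039 m and z of pack_1 in the frame of jig between 0.051 and 0.061 m)) and horizontal distance between pack_base and pile_mark below 0.012 m and angle between the x axis of pack_base and the x axis of jig, either way round below 0.12 rad and linear speed of each of pack_base, pack_1, pack_2 below 0.02 m/s and contact force between each of the arm, the fingers and pack_base below 0.2 N and contact force between each of the arm, the fingers and pack_1 below 0.2 N and contact force between each of the arm, the fingers and pack_2 below 0.2 N), for 0.3 s.
2. the thumbscrew is turned clockwise until it seats, the pile still standing (all of step 1 and value of joint clamp_screw above -0.07 rad), for 0.15 s.
At the end, for the whole second after the job is handed in: After piling, the screw was seated (within 0.07 rad); now it is still, 1.571 rad back (within 0.26), gripped (over 3 N, TCP within 30 mm of mid-wing). Packs flat in one untouched pile: upper two within 8 mm, 0.12 rad of the bottom one; that within 12 mm of the mark, 0.12 rad of the jig (all of step 1 and value of joint clamp_screw between -1.831 and -1.311 rad and velocity of joint clamp_screw between -0.1 and 0.1 rad/s and contact force between the fingers and clamp_screw above 3 N and distance between the grasp point and screw_grip below 0.03 m); the arm keeps its last pose, push and grip.
It fails at once if the tape roll is moved more than 20 mm (distance of tape_roll from where it was at the start of the episode above 0.02 m).
It fails at once if the glue jar is moved more than 20 mm (distance of glue_jar from where it was at the start of the episode above 0.02 m).
It fails at once if the white carton is moved more than 20 mm (distance of white_carton from where it was at the start of the episode above 0.02 m).
It also fails if it takes over 69 s, if anything falls off the work surface, if the arm or the gripper's body presses on something with over 40 N, if the wrist force passes 120 N, or if a joint passes its speed limit or range.

## Working session

There is one attempt and no reset: what is moved stays moved. The work goes in short steps, each a Python script; the robot and the scene stay as the last script left them, time stands still between calls to the robot, and variables do not carry over. Pictures are saved under pics/ and viewed, at most 10 in all, crops included, and the job is handed in when it is done.

```bash
ls; mkdir -p pics; python3 - <<'E'
from plant import robot
import cv2,numpy as np,pickle
s=robot.sense();print(s['t'],s['tcp_pos'],s['tcp_rot'],s['opening'])
D={}
for n in['scene','top','wrist']:
    f=robot.grab_frame(n);D[n]=f
    print(n,f['fx'],f['fy'],f['cx'],f['cy'],np.round(f['R'],3).tolist(),np.round(f['t'],3), (-f['R'].T@f['t']).round(3))
    cv2.imwrite(f'pics/{n}0.png',f['image'][:,:,::-1])
pickle.dump(D,open('d0.pkl','wb'))
E
```

```text
pics
0.0 [ 0.26504492 -0.62017614  0.24892663] [-3.13956292e+00  4.50284574e-05  4.03893940e-01] 0.9969962386712212
scene 461.10091456133534 461.10091456133534 327.36674998139296 235.34593024526615 [[-0.57, 0.822, -0.004], [0.533, 0.366, -0.763], [-0.626, -0.436, -0.647]] [ 0.284 -0.288  1.555] [1.288 0.55  0.787]
top 576.0646767103198 576.0646767103198 320.3636790055601 232.5933463782222 [[0.02, -1.0, -0.006], [-0.997, -0.019, -0.078], [0.078, 0.007, -0.997]] [0.092 0.624 1.224] [0.525 0.095 1.269]
wrist 392.84624909754666 392.84624909754666 322.71619522047655 240.76431315605262 [[0.393, -0.92, -0.001], [-0.874, -0.374, 0.311], [-0.286, -0.121, -0.95]] [-0.675 -0.041  0.38 ] [ 0.338 -0.589  0.373]
```

View pics/top0.png

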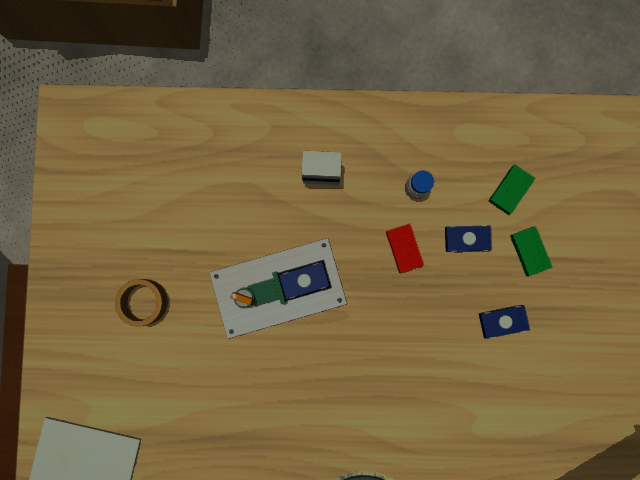

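View pics/scene0.png

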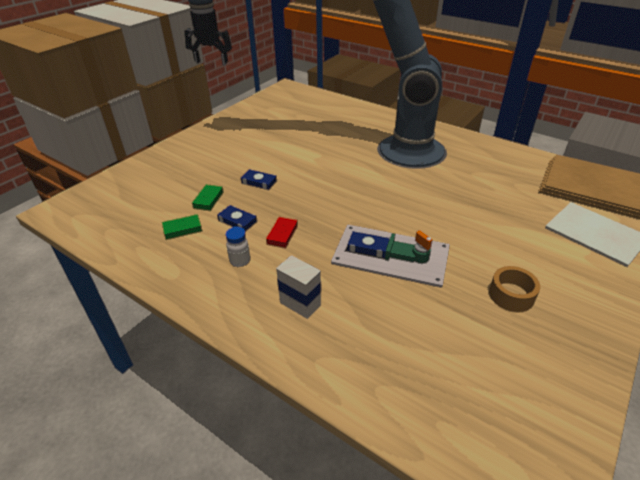

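The top view shows loose navy packs at (468,238) and (505,321). The base pack is in the jig at (304,281) and the thumbscrew is at (242,297). The look-alikes are green packs at (512,189) and (531,250) and a red one at (405,248). Only the two navy packs with a white disc fit pack_1 and pack_2. I'll confirm that in an enlarged crop and measure.

```bash
cat > h.py <<'E'
import cv2,numpy as np
def ray(f,uv):
    d=f['R'].T@np.array([(uv[0]-f['cx'])/f['fx'],(uv[1]-f['cy'])/f['fy'],1.]);return -f['R'].T@f['t'],d/np.linalg.norm(d)
def plane(f,uv,z):
    c,d=ray(f,uv);return c+d*(z-c[2])/d[2]
def proj(f,X):
    p=f['R']@np.asarray(X)+f['t'];return np.array([f['fx']*p[0]/p[2]+f['cx'],f['fy']*p[1]/p[2]+f['cy']])
def tri(obs):
    A=0;b=0;L=[ray(f,u) for f,u in obs]
    for c,d in L:
        P=np.eye(3)-np.outer(d,d);A=A+P;b=b+P@c
    X=np.linalg.solve(A,b);return X,max(np.linalg.norm((np.eye(3)-np.outer(d,d))@(X-c)) for c,d in L)
def hsv(f): return cv2.cvtColor(f['image'],cv2.COLOR_RGB2HSV)
def blobs(m,amin):
    cs,_=cv2.findContours(m.astype(np.uint8)*255,cv2.RETR_EXTERNAL,cv2.CHAIN_APPROX_NONE)
    return [c for c in cs if cv2.contourArea(c)>amin]
def navy(f):
    h=hsv(f).astype(int);return (h[...,0]>105)&(h[...,0]<130)&(h[...,1]>110)&(h[...,2]>25)
def discs(f,amin=12,lim=9999):
    "white blobs surrounded by navy: (u,v,area)"
    h=hsv(f).astype(int);w=(h[...,1]<70)&(h[...,2]>110);nv=navy(f).astype(np.uint8);out=[]
    for c in blobs(w,amin):
        m=np.zeros(w.shape,np.uint8);cv2.drawContours(m,[c],-1,1,-1);M=cv2.moments(m,True)
        r=cv2.dilate(m,np.ones((7,7)))-cv2.dilate(m,np.ones((3,3)))
        if nv[r>0].mean()>.7 and M['m00']<lim: out.append((M['m10']/M['m00'],M['m01']/M['m00'],M['m00']))
    return out
E
python3 - <<'E'
from h import *
import pickle
D=pickle.load(open('d0.pkl','rb'));T,S=D['top'],D['scene']
dt,ds=discs(T),discs(S);print(np.round(dt,1).tolist());print(np.round(ds,1).tolist())
for a in dt:
    for b in ds:
        X,e=tri([(T,a),(S,b)])
        if e<.006 and -.02<X[2]<.12: print('disc',np.round(a[:2],1),np.round(X,4),round(e,4))
for c in blobs(navy(T),150):
    r=cv2.minAreaRect(c);bx=[plane(T,p,.022)[:2].round(3).tolist() for p in cv2.boxPoints(r)];print(np.round(r[0],1),bx)
h=hsv(S).astype(int)
def om(f):
    h=hsv(f).astype(int);return (h[...,0]<16)&(h[...,1]>190)&(h[...,2]>120)
for n in 'top','scene':
    for c in blobs(om(D[n]),20): print(n,'orange',np.round(cv2.minAreaRect(c),1) if 0 else cv2.minAreaRect(c))
cr=[T['image'][205:345,380:560],T['image'][230:345,200:350]]
cr=[cv2.resize(x,(400,int(400*x.shape[0]/x.shape[1])),interpolation=cv2.INTER_CUBIC)[:300] for x in cr]
cr=[cv2.copyMakeBorder(x,0,320-x.shape[0],0,0,cv2.BORDER_CONSTANT) for x in cr]
cv2.imwrite('pics/crop0.png',np.hstack(cr)[:,:,::-1])
E
```

```text
[[505.4, 321.4, 123.0], [468.9, 237.9, 124.0]]
[[368.0, 240.3, 75.0], [236.1, 214.6, 64.0], [258.1, 175.8, 44.0]]
disc [505.4 321.4] [ 0.4394 -0.2958  0.023 ] 0.0003
disc [468.9 237.9] [ 0.6173 -0.2183  0.0223] 0.0006
[504.5 321.4] [[0.455, -0.242], [0.475, -0.336], [0.424, -0.346], [0.403, -0.252]]
[303.5 280.5] [[0.529, 0.194], [0.56, 0.101], [0.507, 0.083], [0.477, 0.176]]
[468. 238.] [[0.642, -0.168], [0.644, -0.264], [0.592, -0.263], [0.59, -0.168]]
[422.  181.5] [[0.737, -0.083], [0.772, -0.117], [0.74, -0.148], [0.705, -0.115]]
top orange ((405.0500183105469, 247.65000915527344), (43.639427185058594, 24.349536895751953), 71.56505584716797)
scene orange ((421.73077392578125, 234.15380859375), (10.261953353881836, 3.882901668548584), 33.6900634765625)
scene orange ((281.5000305175781, 229.00001525878906), (18.551559448242188, 29.81847381591797), 29.05460548400879)
scene orange ((586.617431640625, 65.89107513427734), (107.07695770263672, 2.962876319885254), 10.922805786132812)
scene orange ((467.52496337890625, 42.87018585205078), (90.7978286743164, 2.7194020748138428), 10.885525703430176)
scene orange ((352.45574951171875, 20.72750473022461), (60.39661407470703, 2.454038619995117), 11.003539085388184)
scene orange ((297.44232177734375, 10.288461685180664), (25.298980712890625, 2.3533935546875), 11.309932708740234)
```

View pics/crop0.png

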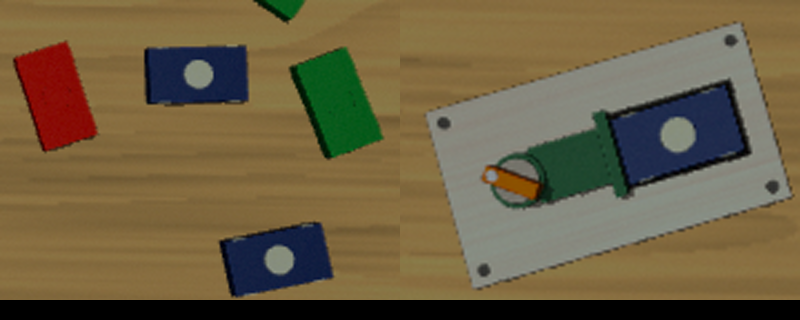

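The crop confirms it: the two loose navy packs with discs are the ones meant, the green and red packs have none, and the wing's white dot points roughly towards jig +y. Next I'll check IK and look at the jig with the wrist camera.

```bash
python3 - <<'E'
from plant import robot
from h import *
import pickle
pi=np.pi
def ik(p,y):
    q=robot.inverse_kinematics(p,[pi,0,y]);return None if q is None else np.round(q,2).tolist()
for n,p,ys in [('A',[.44,-.296,.1],[-1.36,1.78]),('B',[.617,-.218,.1],[-1.57,1.57]),('pile',[.518,.138,.12],[-1.25,1.89]),('scr',[.49,.26,.1],[.32,1.3,1.9,-1.9,-1.25,-2.82])]:
    for y in ys: print(n,y,ik(p,y))
robot.goto([.525,.16,.27],[pi,0,-1.25]); print(robot.sense()['t'])
f=robot.grab_frame('wrist');pickle.dump(f,open('w1.pkl','wb'));cv2.imwrite('pics/w1.png',f['image'][:,:,::-1])
print(discs(f))
E
```

```text
A -1.36 [0.36, 0.42, 0.19, 2.03, -0.12, 0.7, -2.3]
A 1.78 [0.85, 0.46, -0.43, 2.0, 0.28, 0.74, 0.47]
B -1.57 [-0.4, 0.88, 1.11, 1.76, -0.89, 1.09, -2.13]
B 1.57 [0.57, 0.63, -0.43, 1.7, 0.32, 0.89, 0.01]
pile -1.25 [-1.13, 0.66, 1.11, 2.03, -0.75, 0.94, -2.43]
pile 1.89 [0.32, 0.55, -0.86, 1.95, 0.54, 0.88, -0.51]
scr 0.32 [-0.04, 0.55, -0.69, 1.93, 0.47, 0.83, -2.24]
scr 1.3 [0.19, 0.71, -1.05, 1.92, 0.75, 0.97, -1.49]
scr 1.9 [0.22, 0.74, -1.11, 1.92, 0.8, 1.01, -0.93]
scr -1.9 [0.25, 0.79, -1.18, 1.92, 0.86, 1.06, 1.51]
scr -1.25 [0.25, 0.79, -1.18, 1.92, 0.86, 1.06, 2.16]
scr -2.82 [0.2, 0.73, -1.08, 1.92, 0.78, 0.99, 0.65]
3.0417
[]
```

View pics/w1.png

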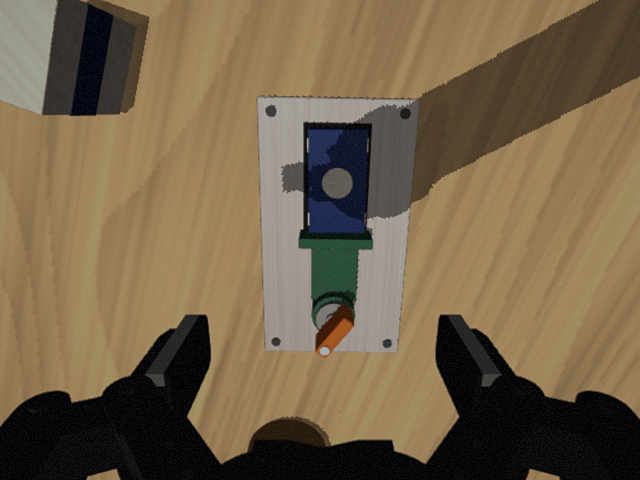

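The wrist view shows the base disc at (337,183), plate screws at (271,111), (405,114), (276,342) and (387,343), and the wing with its dot at (324,351). I'll measure these.

```bash
cat > m1.py <<'E'
from h import *
import pickle
W=pickle.load(open('w1.pkl','rb'));D=pickle.load(open('d0.pkl','rb'));T,S=D['top'],D['scene']
def near(f,uv,cond,r):
    h=hsv(f).astype(int);m=cond(h);u,v=map(int,np.round(uv));k=np.zeros(m.shape,bool);k[v-r:v+r+1,u-r:u+r+1]=1
    b=blobs(m&k,2);c=max(b,key=cv2.contourArea);mm=np.zeros(m.shape,np.uint8);cv2.drawContours(mm,[c],-1,1,-1);M=cv2.moments(mm,True)
    return np.array([M['m10'],M['m01']])/M['m00'],M['m00']
dark=lambda h:h[...,2]<85
pale=lambda h:(h[...,1]<90)&(h[...,2]>70)
if __name__=='__main__':
    P=[near(W,p,dark,9) for p in[(271,111),(405,114),(387,343),(276,342)]]
    TP=[near(T,p,lambda h:h[...,2]<110,5) for p in[(323.5,244.5),(339.5,300),(231.5,331),(216,276)]]
    # heights of plate: match corners
    X=[]
    for a in P:
        c=min((tri([(W,a[0]),(T,b[0])])+(b,) for b in TP),key=lambda c:c[1]+abs(c[0][2]-.012));print('hole',a[0].round(1),c[0].round(4),round(c[1],4));X.append(plane(W,a[0],.012)[:2])
    X=np.array(X);print('holes',X.round(4).tolist())
    yd=(X[2]+X[3]-X[0]-X[1]);yd/=np.linalg.norm(yd);ctr=X.mean(0);print('centre',ctr,'jig y ang',np.arctan2(yd[1],yd[0]))
    xd=np.array([yd[1],-yd[0]])
    print('mark',ctr-.06*yd,'screw',ctr+.072*yd)
    dw=near(W,(337,183),pale,17);ds=near(S,(368,240),pale,6);dt=near(T,(304,281),pale,8)
    print('disc',dw,ds,dt,tri([(W,dw[0]),(S,ds[0]),(T,dt[0])]),plane(W,dw[0],.034),plane(T,dt[0],.034))
    for c in blobs(navy(W),800):
        r=cv2.minAreaRect(c);b=np.array([plane(W,p,.034)[:2] for p in cv2.boxPoints(r)]);e=max([b[1]-b[0],b[2]-b[1]],key=np.linalg.norm);print('navy',r,'centre',b.mean(0),'long ang',np.arctan2(e[1],e[0]))
    w=near(W,(324,351),lambda h:(h[...,1]<90)&(h[...,2]>130),6);t=near(T,(234.5,296),lambda h:(h[...,1]<110)&(h[...,2]>110),4);p=plane(W,w[0],.085)[:2];v=p-(ctr+.072*yd)
    print('dot',w,t,tri([(W,w[0]),(T,t[0])]),p,np.linalg.norm(v),'wing ang',np.arctan2(v[1],v[0]),'screw val',np.arctan2(xd[1],xd[0])-np.arctan2(v[1],v[0]))
E
python3 m1.py
```

```text
hole [270.6 110.6] [0.5966 0.0965 0.0093] 0.0
hole [404.9 113.4] [0.4779 0.0602 0.0132] 0.0002
hole [386.7 343. ] [0.4058 0.2929 0.0125] 0.0002
hole [275.5 341.4] [0.524  0.3295 0.0129] 0.0001
holes [[0.5963, 0.0964], [0.4777, 0.0599], [0.4054, 0.2931], [0.524, 0.3301]]
centre [0.50085294 0.19487997] jig y ang 1.8711128348842487
mark [0.51860229 0.13756539] screw [0.47955371 0.26365745]
disc (array([336.84357542, 182.62709497]), 716.0) (array([367.96875   , 240.14583333]), 96.0) (array([303.71333333, 280.2       ]), 150.0) (array([0.51870746, 0.13713221, 0.03456144]), np.float64(0.000473285619761417)) [0.51853458 0.13712932 0.034     ] [0.51861167 0.13761581 0.034     ]
navy ((337.5, 180.5), (105.0, 61.0), 90.0) centre [0.51794547 0.13698472] long ang 1.92544790411116
dot (array([324.05882353, 350.42647059]), 68.0) (array([232.17647059, 296.20588235]), 34.0) (array([0.48299007, 0.2825792 , 0.078021  ]), np.float64(0.00010253081384063407)) [0.48437914 0.27813892] 0.015264260991649464 wing ang 1.2491532630043227 screw val -0.9488367549149707
```

```bash
cat >> h.py <<'E'
def pack(f,X,z):
    "pack near X: disc centre on plane z, and long-axis angle + size of rectified navy outline"
    u=proj(f,[X[0],X[1],z]);m=navy(f);h=hsv(f).astype(int)
    c=max([c for c in blobs(m,200) if cv2.pointPolygonTest(c,tuple(map(float,u)),True)>-6],key=cv2.contourArea)
    q=np.array([plane(f,p[0],z)[:2]*1000 for p in c],np.float32);r=cv2.minAreaRect(q);b=cv2.boxPoints(r)
    e=max([b[1]-b[0],b[2]-b[1]],key=np.linalg.norm)
    k=np.zeros(m.shape,np.uint8);cv2.drawContours(k,[c],-1,1,-1);k=cv2.erode(k,np.ones((9,9)))
    w=(h[...,1]<90)&(h[...,2]>60)&(k>0);d=max(blobs(w,60),key=cv2.contourArea);(cx,cy),_=cv2.minEnclosingCircle(d)
    return plane(f,(cx,cy),z)[:2],np.arctan2(e[1],e[0])%np.pi,r[1],np.array(r[0])/1000
E
python3 - <<'E'
from plant import robot
from h import *
import pickle
pi=np.pi
W=pickle.load(open('w1.pkl','rb'));print('base',pack(W,[.5187,.1372],.034))
robot.goto([.44,-.296,.2],[pi,0,1.77])
f=robot.grab_frame('wrist');print('A',pack(f,[.44,-.296],.0225),robot.sense()['t']);pickle.dump(f,open('wA.pkl','wb'));cv2.imwrite('pics/wA.png',f['image'][:,:,::-1])
E
```

```text
base (array([0.51839185, 0.13722223]), np.float32(1.8896369), (54.08132553100586, 96.73274993896484), array([0.51860229, 0.13720244]))
A (array([ 0.43863678, -0.29501338]), np.float32(1.7934461), (52.9319953918457, 95.62642669677734), array([ 0.43856458, -0.29450916])) 4.8583
```

```bash
cat > pp.py <<'E'
from plant import robot
from h import *
pi=np.pi
def pick(xy,yaw,z=.024):
    robot.grip(1.0); robot.goto([*xy,.10],[pi,0,yaw]); robot.move_straight([*xy,z],vel=.08)
    robot.grip(0.0,strength=40); s=robot.sense(); print('grip',s['opening'],s['gripper_force'],s['tcp_pos'])
    robot.move_straight([*xy,.16],vel=.12); s=robot.sense(); print('lift',s['opening'],s['gripper_force'],s['wrist_force'].round(2) if hasattr(s['wrist_force'],'round') else s['wrist_force'],s['t'])
def held(z=.024):
    s=robot.sense();f=robot.grab_frame('wrist');p=s['tcp_pos'];y=s['tcp_rot'][2]
    try: r=pack(f,p,p[2]-z+.022)
    except Exception as e: print('held?',e); return f
    d=r[0]-p[:2];c,sn=np.cos(y),np.sin(y);print('held disc in tool xy',np.round([c*d[0]+sn*d[1],sn*d[0]-c*d[1]],4),'ang err',r[1]-y,r[2]); return f
E
python3 - <<'E'
from pp import *
pick([.4386,-.2949],1.793)
robot.goto([.5185,.1372,.14],[pi,0,1.89])
f=held();cv2.imwrite('pics/held1.png',f['image'][:,:,::-1]);print(robot.sense()['tcp_pos'],robot.sense()['t'])
E
```

```text
grip 0.6225896906342157 42.496599555015564 [ 0.43895547 -0.29502445  0.02461172]
lift 0.6193690070772329 42.0569372177124 [-0.43  0.   -1.49] 8.3417
held disc in tool xy [-0.0004 -0.0004] ang err -0.0050971970428694835 (53.490333557128906, 111.99069213867188)
[0.51891878 0.13533966 0.14012442] 10.0083
```

View pics/held1.png

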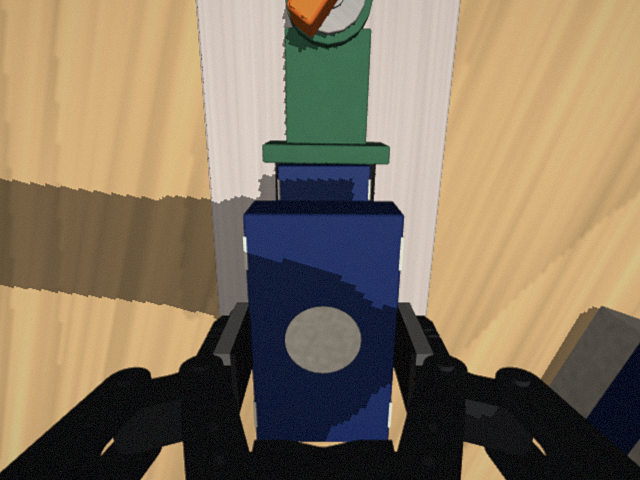

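The pack is held level, with its disc centred between the pads at (323,340). Now I'll lower it onto the base.

```bash
cat >> pp.py <<'E'
def place(xy,yaw,ztop,z=.024):
    robot.move_straight([*xy,ztop+z+.012],vel=.08); robot.sleep(.3); print('above',robot.sense()['tcp_pos'],robot.sense()['tcp_rot'])
    print('touch',robot.move_straight([*xy,ztop+z-.004],vel=.02,contact_N=4)); s=robot.sense(); print('placed',s['tcp_pos'],s['wrist_force'])
    robot.grip(1.0); p=s['tcp_pos']; robot.move_straight([*p[:2],.2],vel=.12); print(robot.sense()['t'])
E
python3 - <<'E'
from pp import *
import pickle
place([.5185,.1372],1.89,.0343)
f=robot.grab_frame('wrist');print('mid',pack(f,[.5185,.1372],.056))
robot.goto([.617,-.218,.2],[pi,0,1.57]);robot.sleep(.2)
f=robot.grab_frame('wrist');print('B',pack(f,[.617,-.218],.0225),robot.sense()['t'])
E
```

```text
above [0.51863219 0.13733511 0.07064259] [ 3.14094870e+00 -1.58889680e-04  1.89010042e+00]
touch True
placed [0.51839117 0.13722425 0.05864285] [-1.0392257   0.57018166  4.12518615]
13.6833
mid (array([0.5180152 , 0.13665041]), np.float32(1.8806173), (53.85651779174805, 99.28521728515625), array([0.51754254, 0.13875746]))
B (array([ 0.61695849, -0.2177547 ]), np.float32(1.6100602), (52.69355392456055, 95.97398376464844), array([ 0.61667645, -0.21699231])) 15.3583
```

```bash
python3 - <<'E'
from pp import *
import pickle
pick([.6169,-.2175],1.61)
robot.goto([.5183,.1370,.16],[pi,0,1.887]); robot.sleep(.3); held()
place([.5183,.1370],1.887,.0563)
robot.goto([.525,.16,.27],[pi,0,1.887]); robot.sleep(.2)
f=robot.grab_frame('wrist');T=robot.grab_frame('top');S=robot.grab_frame('scene')
pickle.dump((f,T,S),open('d2.pkl','wb'))
print('top',pack(f,[.518,.137],.078),robot.sense()['t'])
u=proj(T,[.518,.137,.078]).astype(int);v=proj(S,[.518,.137,.06]).astype(int)
cr=[f['image'][60:420,130:530],cv2.resize(S['image'][v[1]-60:v[1]+60,v[0]-50:v[0]+83],(400,360))]
cv2.imwrite('pics/pile.png',np.hstack(cr)[:,:,::-1])
E
```

```text
grip 0.6219918331877272 43.692981004714966 [ 0.61731035 -0.21768915  0.02474582]
lift 0.6198598906258765 43.12268078327179 [-0.91  0.59 -2.05] 18.8417
held disc in tool xy [ 0.0001 -0.0004] ang err -0.00035125052183082595 (53.46440124511719, 112.15723419189453)
above [0.51845281 0.13711976 0.09262151] [ 3.14093460e+00 -1.46989614e-04  1.88714604e+00]
touch True
placed [0.51822788 0.13699301 0.08067883] [-1.21164537 -0.4474759   4.08640537]
24.0333
top (array([0.51769201, 0.13618267]), np.float32(1.8874879), (53.57837677001953, 101.99847412109375), array([0.51678632, 0.14073782])) 24.7833
```

View pics/pile.png

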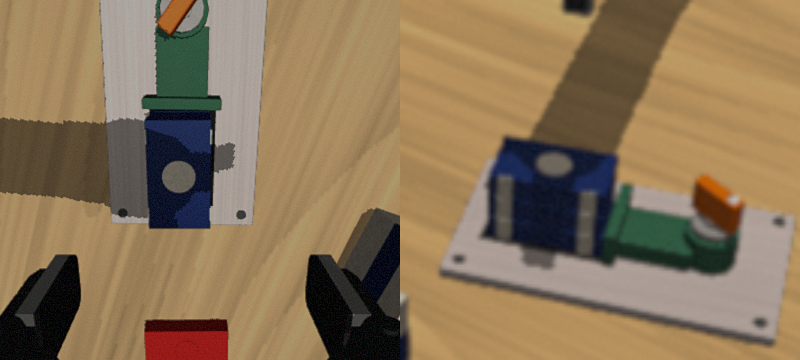

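The pile is straight. Next is the thumbscrew: hover above it and measure the wing angle from two wrist heights.

```bash
python3 - <<'E'
from pp import *
from m1 import near
import pickle
c=np.array([.4796,.2637]);O=[]
robot.goto([*c,.24],[pi,0,1.28-pi]);robot.sleep(.2)
for z in(.24,.19):
    if z<.24: robot.move_straight([*c,z],vel=.1);robot.sleep(.2)
    f=robot.grab_frame('wrist');h=hsv(f).astype(int)
    om=(h[...,0]<20)&(h[...,1]>150)&(h[...,2]>60)
    b=max(blobs(om,100),key=cv2.contourArea);k=np.zeros(om.shape,np.uint8);cv2.drawContours(k,[cv2.convexHull(b)],-1,1,-1)
    w=(h[...,1]<110)&(h[...,2]>100)&(cv2.dilate(k,np.ones((7,7)))>0)
    for d in blobs(w,8):
        M=cv2.moments(d);u=(M['m10']/M['m00'],M['m01']/M['m00']);p=plane(f,u,.085);v=p[:2]-c;print(np.round(u,1),cv2.contourArea(d),p.round(4),'r',np.linalg.norm(v),'ang',np.arctan2(v[1],v[0]))
    q=np.array([plane(f,x[0],.085)[:2]*1000 for x in b],np.float32);print('orange',cv2.minAreaRect(q),robot.sense()['joint_pos'][6]);cv2.imwrite(f'pics/s{z}.png',f['image'][:,:,::-1])
    pickle.dump(f,open(f's{z}.pkl','wb'))
print(robot.sense()['t'])
E
```

```text
[322.1 246.1] 101.0 [0.4845 0.278  0.085 ] r 0.015139624391975647 ang 1.2423864265234899
[322.4 247.5] 133.5 [0.4845 0.2791 0.085 ] r 0.016214794061016485 ang 1.261686988401666
[333.7 223.8] 30.0 [0.4713 0.2638 0.085 ] r 0.008343499436256594 ang 3.1278259335630025
[312.9 220.5] 49.5 [0.4852 0.257  0.085 ] r 0.008733448525077354 ang -0.8730500210739537
orange ((478.52020263671875, 261.30584716796875), (46.92671203613281, 12.345731735229492), 70.54991912841797) 2.307271558483332
[322.5 270.5] 142.0 [0.4845 0.278  0.085 ] r 0.01512874796686213 ang 1.244421346434115
[322.9 270.8] 167.0 [0.4842 0.2783 0.085 ] r 0.015354413690954855 ang 1.2646831163255623
[335.6 246.3] 23.5 [0.472  0.2649 0.085 ] r 0.0076539515994937905 ang 2.9835748362062713
[311.4 243.5] 32.5 [0.4858 0.2589 0.085 ] r 0.007869993125861079 ang -0.6598412068587182
orange ((478.41802978515625, 260.4049072265625), (48.74152755737305, 12.50232982635498), 71.10905456542969) 2.3151421236554093
27.825
```

View pics/s0.19.png

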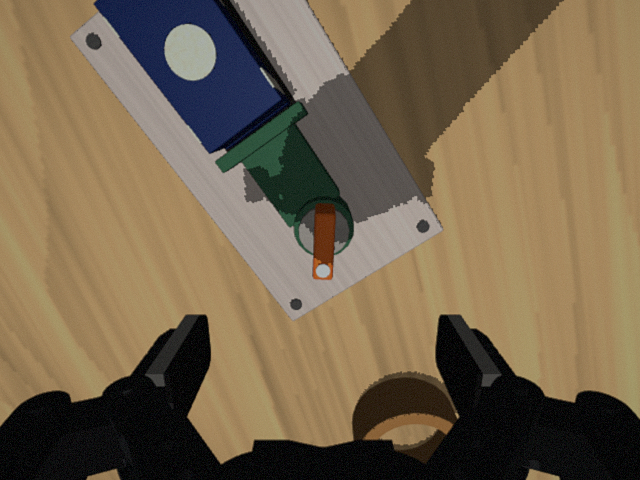

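```bash
python3 - <<'E'
from pp import *
c=[.4796,.2637]
robot.move_straight([*c,.28],vel=.12)
q0=np.array(robot.sense()['joint_pos']);print(q0.round(2))
q1=np.array([.25,.62,-1.18,1.92,.86,1.06,1.51])
for k in (.25,.5,.75,1):
    robot.move_joints(list(q0+k*(q1-q0)));s=robot.sense();print(k,np.round(s['tcp_pos'],3),round(s['t'],2))
    if s['tcp_pos'][2]<.15: break
print(np.round(robot.inverse_kinematics([*c,.16],[pi,0,1.25-pi]),2),np.round(robot.inverse_kinematics([*c,.074],[pi,0,1.25-pi]),2))
E
```

```text
[-0.68  0.23  0.12  1.81 -0.03  1.1   2.3 ]
0.25 [0.478 0.245 0.217] 29.13
0.5 [0.481 0.237 0.176] 29.54
0.75 [0.489 0.241 0.157] 29.95
1 [0.505 0.254 0.17 ] 30.36
[ 0.28  0.69 -1.22  1.89  0.73  1.11  1.59] [ 0.21  0.79 -1.12  1.95  0.87  0.99  1.49]
```

```bash
python3 - <<'E'
from pp import *
c=[.4796,.2637]
robot.grip(.6)
robot.goto([*c,.16],[pi,0,1.25-pi]); robot.move_straight([*c,.075],vel=.06); robot.sleep(.2)
s=robot.sense();print(np.round(s['tcp_pos'],4),np.round(s['tcp_rot'],3),s['wrist_force'])
robot.grip(0,strength=50);s=robot.sense();print('g',s['opening'],s['gripper_force'],np.round(s['wrist_force'],1),np.round(s['torque'],3),s['joint_pos'][6],s['t'])
q=np.array(s['joint_pos']);a=0
for a in [.2,.4,.6,.75,.85]:
    t=q.copy();t[6]-=a;robot.move_joints(list(t));s=robot.sense();print(a,round(s['joint_pos'][6]-q[6],3),np.round(s['tcp_rot'][2]+pi,3),np.round(s['torque'],3),round(s['effort'][6],3),np.round(s['wrist_force'],1),round(s['t'],2))
E
```

```text
[0.4797 0.2637 0.0752] [-3.141  0.    -1.892] [0.53897869 0.00977154 0.18614621]
g 0.14556598340278154 49.394309520721436 [-0.2 -1.   2. ] [-0.124  0.098 -0.004] 1.492901230878719 33.2333
0.2 -0.197 1.053 [-0.039  0.124 -0.042] -0.066 [0.5 0.9 0.2] 33.54
0.4 -0.395 0.855 [ 0.049  0.248 -0.001] -0.054 [-0.  -0.2  0.9] 33.85
0.6 -0.594 0.656 [ 0.082  0.273 -0.003] -0.053 [-1.2  0.6  1.7] 34.16
0.75 -0.744 0.506 [ 0.172  0.333 -0.001] -0.069 [-1.6  1.   1.7] 34.42
0.85 -0.845 0.406 [ 0.253  0.449 -0.043] -0.047 [-1.5  2.3  0.3] 34.67
```

```bash
python3 - <<'E'
from pp import *
q=np.array(robot.sense()['joint_pos'])
for a in np.arange(.03,.28,.03):
    t=q.copy();t[6]-=a;robot.move_joints(list(t));robot.sleep(.1);s=robot.sense();print(round(a,2),round(s['joint_pos'][6],3),np.round(s['tcp_rot'][2]+pi,3),np.round(s['torque'],3),round(s['effort'][6],3),np.round(s['wrist_force'],1),round(s['t'],2))
    if abs(s['torque'][2])>.6: break
robot.sleep(.4);s=robot.sense();print(s['joint_pos'][6],np.round(s['torque'],3),s['gripper_force'],s['opening'])
E
```

```text
0.03 0.62 0.378 [0.1   0.324 0.067] -0.031 [-1.4  0.1  1.2] 35.02
0.06 0.589 0.346 [0.162 0.318 0.037] -0.006 [-1.8  1.   0.2] 35.38
0.09 0.559 0.316 [0.201 0.325 0.057] 0.01 [-2.1  1.   1.5] 35.73
0.12 0.53 0.288 [0.101 0.231 0.651] -0.677 [-0.9  1.1  0.8] 36.08
0.5285942832044785 [0.153 0.236 0.707] 49.94445741176605 0.14150475783599664
```

The torque jumped to 0.7 N m at yaw 0.29, against a jig x angle of 0.30, so the screw is seated. Now I'll back it off a quarter turn and check.

```bash
python3 - <<'E'
from pp import *
q=np.array(robot.sense()['joint_pos'])
for a in (.5,1.0,1.4,1.583):
    t=q.copy();t[6]+=a;robot.move_joints(list(t))
robot.sleep(.5);s=robot.sense();print(np.round(s['tcp_pos'],4),s['tcp_rot'][2]+pi,s['torque'],s['gripper_force'],s['opening'],s['wrist_force'],s['t'])
T=robot.grab_frame('top');S=robot.grab_frame('scene');W=robot.grab_frame('wrist')
try: print('pile',pack(W,[.518,.137],.078))
except Exception as e: print(e)
v=proj(S,[.5,.2,.06]).astype(int)
cr=[cv2.resize(W['image'],(440,330)),cv2.resize(S['image'][v[1]-66:v[1]+66,v[0]-66:v[0]+66],(330,330))]
cv2.imwrite('pics/end.png',np.hstack(cr)[:,:,::-1])
E
```

```text
[0.4798 0.2637 0.0752] 1.868081201535253 [-0.26462675 -0.80117802 -0.07823638] 49.31222319602966 0.14397517344531463 [ 3.50077317 -1.8369108   0.33194152] 38.8333
max() iterable argument is empty
```

View pics/end.png

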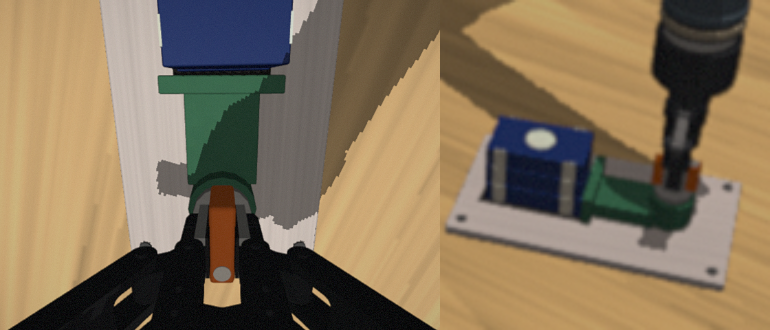

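The picture shows the wing gripped with its dot towards jig +y at (221,273), and the pile straight and untouched. I'm handing in.

```bash
python3 -c "
from plant import robot
print(robot.close_job())"
```

```text
the job is handed in; nothing more can be done
None
```

The job is handed in at about 39 s of the 69 s allowed: the three packs stand in one straight pile, and the thumbscrew was seated, backed off a quarter turn and is still gripped; the simulator gave no verdict.

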